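Third click on the index turntable

ROBOT

A 6-joint arm with a two-finger parallel gripper is mounted at the origin on the work surface. World frame = base frame: x ahead of the robot, y to its left, z up, the work surface at z = 0. Lengths are in mm, angles in rad, forces in N, time in s.
With the tool pointing down it reaches from about 275 to 750 mm from the base axis. Payload 10.2 kg.
Tool frame: the origin (TCP) lies on the centre line of the jaws, within the pads' length; the fingertips stand 14 mm ahead of it and the grasp point (between the pads) lies 5 mm behind it; z points along the fingers, y is the line along which they close (so a half turn about z gives the same grasp; the last joint's range is limited). The gripper opens to 88 mm and grips with 3 to 60 N. Pads are 18 mm wide; open, the fingers measure 123 mm over their backs; the gripper's body (75 mm by 187 mm) begins 45 mm behind the grasp point.
Start: joints at [-1.491, 0.313, 1.498, -0, 1.331, -0.223], TCP at [156.539, -501.126, 252.72] pointing down, gripper open.
Joint ranges: [-2.94, 2.94], [-0.97, 2.17], [0.19, 2.56], [-1.23, 4.37], [0.02, 3.11], [-2.88, 2.88]. Speed limits (rad/s): [2.39, 2.39, 3.01, 3.14, 3.14, 3.14].

INTERFACE

Orientations are given as a unit quaternion [x, y, z, w].
In Python, from station import ctrl, viewer, spotter gives the robot as it stands. The module is installed in compiled form; this text tells all that it offers.
- The arm moves only by the shell command python3 -m creep 'ROWS' [FORCE]. ROWS is JSON, a list of rows, each a list of 5 numbers: the opening in per cent of the stroke, from 0 (shut) to 100 (fully open), then the shift along the tool's x, y, z in m, then the turn about the tool's z in rad. A call has 1 to 12 rows; each row shifts and turns the commanded pose from where the row before left it, along the tool's axes as they then stand; what a row does not reach is not made up. A row lasts 1/12 s, in which the tool goes at most 41.7 mm and 7.16 degrees, less where a joint would pass 70% of its speed; a pose out of reach is approached as far as the arm can. A call with a gripper value outside its range is refused whole. The fingers move at their own pace and stop on an object; FORCE is the grip in N (left out, the last holds). Time passes only in rows, so rows that do not move let the fingers close. It gives the time, the measured TCP pose, the force, the opening and the grip force at its end, in the units of the state.
- ctrl.get_state(): the state, without advancing time (a new reading comes with each control period).
- viewer.grab_frame(name): name is "scene" or "top"; returns the picture (400x640x3 uint8, red, green, blue); there is no depth.
- viewer.camera_info(name): a dict with "fovy" (degrees; the focal length in pixels is half the picture's height over the tangent of half this angle, whatever the lens; pixels are square), "cx", "cy" (the principal point, pixels), "dist_coeffs" ([k1, k2, p1, p2, k3] as OpenCV has them; the pictures are not rectified), "view" (4x4, takes a point from world to camera coordinates). Camera axes: x right, y up, looking along -z (the intrinsics and any distortion apply to the point x, -y, -z); pixel columns grow to the right and rows downward; lengths in mm; the calibration is good to about 2 mm. A picture is of the moment at which its call begins. camera_info takes no time and is no camera call.
- ctrl.sign_off(): hands the job in; it is judged then, once.
Trained networks look in the newest picture that a camera, given by its name, has taken for a name from the list of things; names that differ only in an ending like _2 or _b are one class to them, and where a whole thing is asked for, a point or a joint stands for the part that bears it (a point fixed in the world has none). Each returns a list of dicts, best first, with "score" (0 to 1); they miss things now and then, are a little off and sometimes report something else, mostly with a low value. They report only what shows in the picture. A call takes as long as a camera call. They do not tell look-alikes from the thing itself.
- spotter.recognise(camera, query): "position" ([x, y, z] in mm, in world coordinates, good to about 4 mm: the middle of the surface that is visible of it).
- spotter.spot_point(camera, query): "position" ([x, y, z] in mm, in world coordinates, good to about 4 mm: a listed point, or the origin of a listed thing).
The state is a dict: "clock": time; "qpos": joint angles; "joint_velocities": joint speeds; "joint_efforts": joint torques, N m; "eef_pos": TCP position; "eef_rot": TCP orientation; "wrist_force": force on the tool from outside, world axes, zero at the start; "wrist_torque": the same for the moment, N m; "opening": finger opening in mm; "gripper_force": force on a finger pad.
Only numpy, scipy, OpenCV 4.12 (cv2) and the standard library are available. Lean on these libraries where they do the work, as an engineer would, in place of code of your own. Each camera call takes 0.05 s, during which the arm holds its last target. There are 200 camera calls.

TASK

A paint bottle has been left on the painter's index turntable: lift it off and stand it upright on the desk, clear of the turntable. Then take the turntable's centre knob and turn it slowly clockwise (seen from above) against its return spring, feeling the clicks, to the third stop and no further, and finish while still gripping the knob and holding it there. Do not knock the bottle over, and leave the mug, the jar and the paintbox where they are.

Things in the scene. Friction and masses are not known exactly. Their poses are not given: they have to be found in the camera images.
- bottle: White plastic paint bottle, alone on the turntable at the start, about 50 mm from the knob's axis and taller than the knob, so in the way of a gripper's body. 44 mm diameter up to 85 mm, above it a short neck and a 40 mm wide cap from 99 to 115 mm (its top); 0.15 to 0.31 kg. Origin at the centre of its underside, z up along its axis.
- turntable: The turntable's fixed foot, a grey disc of 95 mm radius and 28 mm height, fixed to the desk, with a dark steel block 30 mm wide at its +x edge, reaching 120 mm from the axis and 46 mm high, that carries the steel pointer (top at 55 mm). Origin on the knob's axis at desk height, z up; its yaw varies.
- knob_grip (a point): Point on the turning axis at the height to grip, 78 mm above the desk. The knob is an upright black bar in the middle of the wooden disc: 44 mm long (its own x), 14 mm thick (its own y: grip across this), from 57 to 92 mm above the desk, over a flat collar of 24 mm radius. Axes turn with the knob: x along the bar, pointing from the axis to the home mark; z up.
- dial (a joint): Angle of the turning part (wooden disc, radius 80 mm, top 52 mm above the desk, knob fast on it), rad. 0 = home end stop, where it starts; grows clockwise seen from above, to 1.96. One click is 22.5 degrees = 0.393 rad: the third stop is 1.178 (67.5 degrees). A spring pulls it back to home (0.07 N m at home, 0.115 at the third stop): let go, it does not stay.
- home_mark (a point): Bar-shaped home mark on the disc's top, 69 mm from the axis along the knob's own x; beside the pointer at home. Five steel studs follow at 22.5 degree steps for stops 1 to 5. Half way between stops a roller rides over a pin: the resisting torque jumps up by about 0.06 N m, sinks steadily by 0.12 over the pin, and jumps back up by 0.06 as the next stop is reached: the click.
- pointer (a point): Tip of the fixed steel pointer, 87 mm from the axis on the foot's +x side, 53 mm above the desk.
- mug: Bystander: white ceramic mug, 80 mm across, 90 mm tall. Origin at the centre of its underside. Leave it.
- jar: Bystander: low amber glass jar with black lid, 60 mm across, 65 mm tall. Origin at the centre of its underside. Leave it.
- paintbox: Bystander: open white watercolour box, 120 x 210 x 26 mm. Origin at the centre of its underside. Leave it.
Mind the look-alikes: they are no part of the job. Of the things like the bottle, leave any that is yellow; of the rest the larger one is meant.

How it is judged:
By the outcome, as a careful person would: the job done as asked, in the order asked, and still so for the second after the job is handed in, while the arm keeps its last pose, push and grip.
It also fails if it takes over 64 s, if anything falls off the work surface, if the arm or the gripper's body presses on something with over 40 N, if the wrist force passes 120 N, or if a joint passes its speed limit or range.

## Working session

There is one attempt and no reset: what is moved stays moved. The work goes in short steps, Python scripts to look and compute and a shell command to move; the robot and the scene stay as the last step left them, time stands still between calls to the robot, and variables do not carry over. Pictures are saved under pics/ and viewed, at most 10 in all, crops included, and the job is handed in when it is done.

```bash
mkdir -p pics
python3 - <<'E'
from station import ctrl, viewer, spotter
import cv2
s=ctrl.get_state(); print(s['clock'],s['eef_pos'],s['eef_rot'],s['opening'])
for c in ("scene","top"):
    im=viewer.grab_frame(c); cv2.imwrite(f'pics/{c}0.png',im[:,:,::-1])
    for q in ("bottle","turntable","knob_grip","home_mark","pointer","mug","jar","paintbox"):
        print(c,q,[([round(v) for v in d['position']],round(d['score'],2)) for d in spotter.spot_point(c,q)][:4])
E
```

```text
0.0 [ 156.49648127 -500.90345625  252.18150887] [ 9.88563771e-01  1.50802141e-01  4.00861657e-05 -6.18905879e-04] 88.35365954427759
scene bottle [([354, 132, 1], 0.82), ([371, 13, -2], 0.76), ([522, 47, 52], 0.61)]
scene turntable [([553, 88, -1], 0.87)]
scene knob_grip []
scene home_mark [([614, 128, 50], 0.92), ([525, 47, 48], 0.52)]
scene pointer [([636, 137, 58], 0.84)]
scene mug [([580, 347, 1], 0.74)]
scene jar [([404, 377, -6], 0.98), ([637, 134, 55], 0.75)]
scene paintbox [([551, -409, 1], 0.83)]
top bottle [([357, 130, -1], 0.78), ([525, 44, 54], 0.49), ([371, 13, -2], 0.39)]
top turntable [([554, 91, -2], 0.63)]
top knob_grip [([558, 90, 78], 0.86)]
top home_mark [([615, 129, 53], 0.66), ([632, 137, 53], 0.53)]
top pointer [([630, 138, 55], 0.62), ([610, 130, 53], 0.33)]
top mug [([580, 344, 3], 0.78)]
top jar [([403, 376, 4], 0.67), ([527, 44, 53], 0.58), ([551, -406, 4], 0.27)]
top paintbox [([547, -410, 6], 0.57)]
```

View pics/scene0.png

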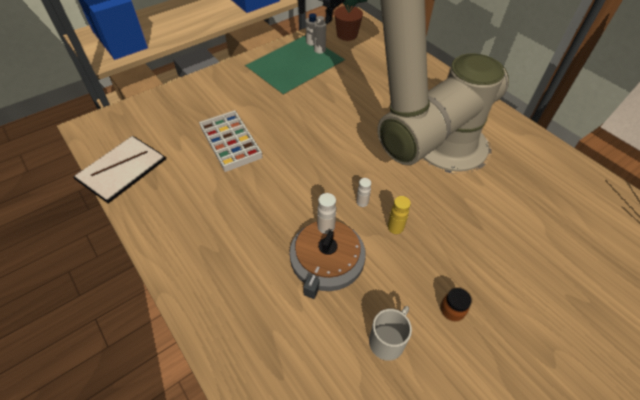

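View pics/top0.png

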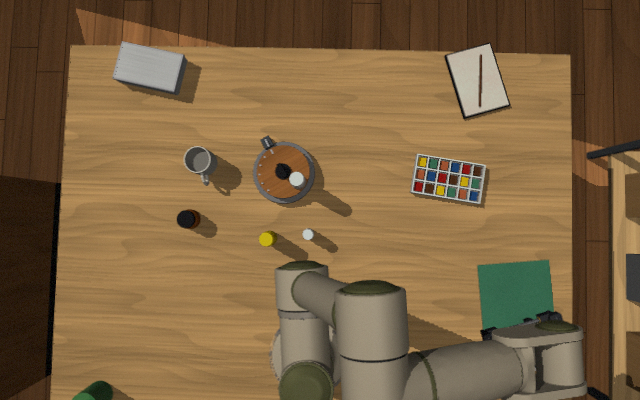

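Both views show a tall white bottle on the turntable: scene (327,205), top (296,179). The knob is at top (283,171), and the pointer sits on the far-left side at top (267,143). The look-alikes are a small white bottle and a yellow one on the desk; the networks' (371,13) and (355,131) match those two. Next I'll refine the estimates and work out the first move.

```bash
cat > h.py <<'E'
from station import ctrl, viewer, spotter
import numpy as np, cv2
from scipy.spatial.transform import Rotation as R
def delta(x,y,z,yaw):
    s=ctrl.get_state(); r=R.from_quat(s['eef_rot']); M=r.as_matrix()
    cur=np.degrees(np.arctan2(M[1,0],M[0,0]))
    print('t',round(s['clock'],2),'pos',np.round(s['eef_pos'],1),'yaw',round(cur,1),'F',np.round(s['wrist_force'],1),'T',np.round(s['wrist_torque'],2),'open',round(s['opening'],1),'g',round(float(np.max(s['gripper_force'])),1))
    print('tool shift m',np.round(M.T@(np.array([x,y,z])-s['eef_pos'])/1000,4),'turn',round(np.radians((cur-yaw+90)%180-90),3))
def pix(c,p):
    i=viewer.camera_info(c); V=np.array(i['view']); q=V[:3,:3]@np.array(p,float)+V[:3,3]; q=q*[1,-1,-1]
    f=200/np.tan(np.radians(i['fovy'])/2); K=np.array([[f,0,i['cx']],[0,f,i['cy']],[0,0,1]])
    return cv2.projectPoints(q.reshape(1,1,3),np.zeros(3),np.zeros(3),K,np.array(i['dist_coeffs'],float))[0].ravel()
def avg(c,q,near,n=4,tol=40):
    P=[]
    for _ in range(n):
        viewer.grab_frame(c)
        P+=[d['position'] for d in spotter.spot_point(c,q) if np.linalg.norm(np.array(d['position'])-near)<tol]
    return (np.mean(P,0),np.std(P,0),len(P)) if P else None
E
python3 - <<'E'
from h import *
np.set_printoptions(precision=1,suppress=True)
for c in('top','scene'):
    for q,n in(('bottle',(524,46,52)),('turntable',(554,90,0)),('knob_grip',(556,90,78)),('home_mark',(614,128,52)),('pointer',(632,137,54))):
        print(c,q,avg(c,q,np.array(n),3,15))
im=viewer.grab_frame('top')
m=(im.min(2)>150).astype(np.uint8); n,l,st,ce=cv2.connectedComponentsWithStats(m)
print([(ce[k],st[k,4]) for k in range(1,n) if abs(ce[k]-[296,179]).max()<15])
for p in((524,46,167),(526,48,167),(556,90,92)): print(p,pix('top',p),pix('scene',p))
delta(525,47,190,17.3)
E
```

```text
top bottle (array([521.8,  44.2,  51.6]), array([0.7, 1.5, 1.9]), 3)
top turntable (array([553.9,  91.3,   0. ]), array([2. , 1. , 1.9]), 3)
top knob_grip (array([554.8,  90.5,  77.6]), array([1. , 1.5, 0.4]), 3)
top home_mark (array([613. , 129.3,  52.3]), array([0.4, 1.6, 1.7]), 3)
top pointer (array([631.3, 135.4,  53.4]), array([0.9, 1. , 2. ]), 3)
scene bottle (array([525.8,  45.6,  49.4]), array([1.7, 1.1, 1.7]), 3)
scene turntable (array([553.6,  91.6,  -0.6]), array([0.2, 0.8, 1.5]), 2)
scene knob_grip (array([552.7,  90.6,  75.4]), array([0.9, 0.8, 0. ]), 3)
scene home_mark (array([613.6, 128. ,  51.4]), array([0.7, 0. , 0.6]), 3)
scene pointer (array([635.9, 135.6,  55.8]), array([1.5, 1.3, 0.7]), 3)
[(array([295.8, 178.4]), np.int32(153))]
(524, 46, 167) [294.8 178.2] [328.2 199.3]
(526, 48, 167) [294.1 177.5] [328.  200.3]
(556, 90, 92) [281.5 169.1] [327.9 236.8]
t 3.95 pos [ 156.6 -501.1  252.7] yaw 17.3 F [ 0.2  0.1 -0.5] T [0.  0.  0.1] open 88.1 g 0.0
tool shift m [ 0.5 -0.4  0.1] turn 0.001
```

```bash
python3 -m creep '[[100,0.01,-0.008,0,0],[100,0.022,-0.0177,0,0],[100,0.022,-0.0177,0,0],[100,0.022,-0.0177,0,0],[100,0.022,-0.0177,0,0],[100,0.022,-0.0177,0,0],[100,0.022,-0.0177,0,0],[100,0.022,-0.0177,0,0],[100,0.022,-0.0177,0,0],[100,0.022,-0.0177,0,0],[100,0.022,-0.0177,0,0],[100,0.022,-0.0177,0,0]]' 20
python3 -m creep '[[100,0.022,-0.0177,0,0],[100,0.022,-0.0177,0,0],[100,0.022,-0.0177,0,0],[100,0.022,-0.0177,0,0],[100,0.022,-0.0177,0,0],[100,0.022,-0.0177,0,0],[100,0.022,-0.0177,0,0],[100,0.022,-0.0177,0,0],[100,0.022,-0.0177,0,0],[100,0.022,-0.0177,0,0],[100,0.022,-0.0177,0,0],[100,0.01,-0.008,0,0]]'
python3 -m creep '[[100,0,0,0,0],[100,0,0,0,0]]'
python3 -c "
from h import *
delta(524,45.5,123,17.3)"
```

```text
clock: 4.95
eef_pos: [337.1, -230.4, 252.8]
eef_rot: [0.989, 0.151, 0.0, 0.0]
wrist_force: [0.2, -0.1, 0.5]
opening: 88.2
gripper_force: 0.0
clock: 5.95
eef_pos: [517.2, 39.0, 252.6]
eef_rot: [0.988, 0.152, 0.0, -0.0]
wrist_force: [0.0, -0.3, 0.4]
opening: 88.0
gripper_force: 0.0
clock: 6.12
eef_pos: [516.2, 36.2, 252.5]
eef_rot: [0.988, 0.151, -0.0, 0.0]
wrist_force: [0.1, -0.5, -0.3]
opening: 88.0
gripper_force: 0.0
t 6.12 pos [516.2  36.2 252.5] yaw 17.4 F [ 0.1 -0.5 -0.3] T [0.01 0.02 0.05] open 88.0 g 0.0
tool shift m [ 0.0103 -0.0065  0.1295] turn 0.002
```

```bash
python3 -m creep '[[100,0.0052,-0.0033,0,0],[100,0.0051,-0.0032,0.01,0],[100,0,0,0.013,0],[100,0,0,0.013,0],[100,0,0,0.013,0],[100,0,0,0.013,0],[100,0,0,0.013,0],[100,0,0,0.013,0],[100,0,0,0.013,0],[100,0,0,0.013,0],[100,0,0,0.013,0],[100,0,0,0.012,0]]'
python3 -m creep '[[100,0,0,0,0],[70,0,0,0,0],[60,0,0,0,0],[55,0,0,0,0],[50,0,0,0,0],[45,0,0,0,0],[40,0,0,0,0],[40,0,0,0,0],[40,0,0,0,0],[40,0,0,0,0],[40,0,0,0,0]]' 20
python3 -c "
from h import *
delta(524,45.5,123,17.3)
cv2.imwrite('pics/g1.png',cv2.resize(viewer.grab_frame('scene')[120:320,230:430,::-1],(600,600)))"
```

```text
clock: 7.12
eef_pos: [524.2, 45.0, 112.4]
eef_rot: [0.989, 0.15, -0.0, -0.0]
wrist_force: [-0.1, -0.2, -0.1]
opening: 88.1
gripper_force: 0.0
clock: 8.03
eef_pos: [524.7, 45.3, 113.9]
eef_rot: [0.989, 0.151, 0.0, 0.0]
wrist_force: [0.4, -1.1, 1.9]
opening: 43.2
gripper_force: 20.0
t 8.03 pos [524.7  45.3 113.9] yaw 17.3 F [ 0.4 -1.1  1.9] T [-0.14 -0.06  0.  ] open 43.2 g 20.0
tool shift m [-0.0006 -0.0004 -0.0091] turn 0.001
```

View pics/g1.png

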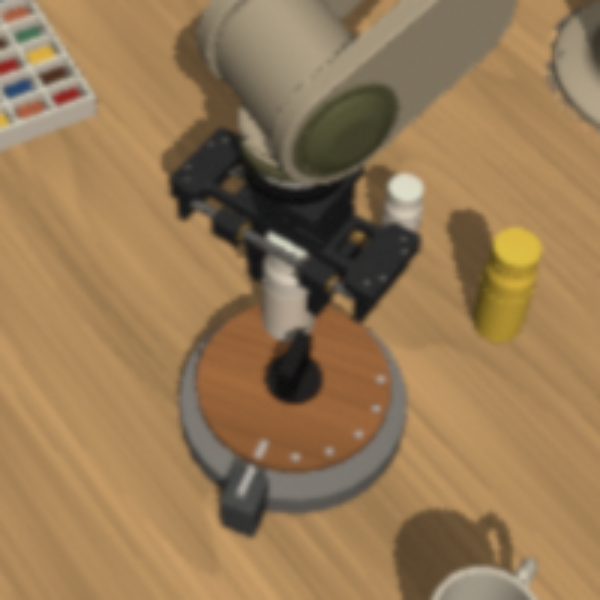

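```bash
python3 -m creep '[[40,0,0,-0.004,0],[40,0,0,-0.008,0],[40,0,0,-0.01,0],[40,0,0,-0.01,0],[40,0,0,-0.01,0],[40,0,0,-0.008,0],[40,0,0,-0.006,0],[40,0,0,0,0]]' 25
python3 -m creep '[[40,-0.003,0.006,0,0],[40,-0.006,0.012,0,0],[40,-0.007,0.0135,0,0],[40,-0.007,0.0135,0,0],[40,-0.007,0.0135,0,0],[40,-0.007,0.0135,0,0],[40,-0.007,0.0135,0,0],[40,-0.007,0.0135,0,0],[40,-0.007,0.0135,0,0],[40,-0.005,0.0115,0,0],[40,-0.003,0.006,0,0],[40,0,0,0,0]]'
python3 -c "
from h import *
delta(500,-100,63,17.3)"
```

```text
clock: 8.75
eef_pos: [525.1, 45.4, 171.2]
eef_rot: [0.989, 0.151, 0.001, 0.0]
wrist_force: [0.8, -0.4, -1.4]
opening: 43.4
gripper_force: 25.0
clock: 9.75
eef_pos: [500.1, -99.5, 169.4]
eef_rot: [0.989, 0.15, -0.0, -0.0]
wrist_force: [-0.1, -0.6, -1.1]
opening: 43.4
gripper_force: 25.0
t 9.75 pos [500.1 -99.5 169.4] yaw 17.3 F [-0.1 -0.6 -1.1] T [0.02 0.04 0.  ] open 43.4 g 25.0
tool shift m [-0.0002  0.0004  0.1064] turn -0.001
```

```bash
python3 -m creep '[[40,0,0,0.005,0],[40,0,0,0.01,0],[40,0,0,0.013,0],[40,0,0,0.013,0],[40,0,0,0.013,0],[40,0,0,0.013,0],[40,0,0,0.012,0],[40,0,0,0.01,0],[40,0,0,0.006,0],[40,0,0,0.004,0],[40,0,0,0.002,0],[40,0,0,0,0]]'
python3 -m creep '[[40,0,0,0.001,0],[40,0,0,0.001,0],[40,0,0,0,0]]'
python3 -m creep '[[40,0,0,0.001,0],[40,0,0,0,0]]'
python3 -m creep '[[40,0,0,0.001,0],[40,0,0,0,0]]'
```

```text
clock: 10.75
eef_pos: [500.4, -98.3, 68.6]
eef_rot: [0.989, 0.151, -0.0, -0.0]
wrist_force: [0.7, -0.1, -0.5]
opening: 43.2
gripper_force: 25.0
clock: 11.0
eef_pos: [500.5, -98.4, 66.9]
eef_rot: [0.989, 0.151, 0.0, 0.0]
wrist_force: [0.4, -0.4, -1.9]
opening: 43.4
gripper_force: 25.0
clock: 11.17
eef_pos: [500.4, -98.4, 65.7]
eef_rot: [0.989, 0.151, 0.0, 0.0]
wrist_force: [0.7, 1.0, -2.3]
opening: 42.9
gripper_force: 25.0
clock: 11.33
eef_pos: [500.3, -98.4, 64.6]
eef_rot: [0.989, 0.151, -0.0, -0.0]
wrist_force: [-0.4, 0.6, -1.4]
opening: 43.2
gripper_force: 25.0
```

```bash
python3 -m creep '[[40,0,0,0.001,0],[40,0,0,0,0]]'
python3 -m creep '[[40,0,0,0.001,0],[40,0,0,0,0]]'
python3 -m creep '[[40,0,0,0.001,0],[40,0,0,0,0]]'
```

```text
clock: 11.5
eef_pos: [500.3, -98.3, 63.6]
eef_rot: [0.989, 0.151, -0.0, -0.0]
wrist_force: [0.2, 0.5, -1.9]
opening: 43.2
gripper_force: 25.0
clock: 11.67
eef_pos: [500.3, -98.3, 62.6]
eef_rot: [0.989, 0.151, -0.0, -0.0]
wrist_force: [0.4, -0.2, -1.9]
opening: 43.2
gripper_force: 25.0
clock: 11.83
eef_pos: [500.5, -98.4, 61.9]
eef_rot: [0.989, 0.151, 0.0, 0.0]
wrist_force: [-0.2, -0.2, 1.6]
opening: 43.4
gripper_force: 25.0
```

```bash
python3 -m creep '[[52,0,0,0,0],[60,0,0,0,0],[75,0,0,0,0],[100,0,0,0,0],[100,0,0,0,0],[100,0,0,0,0],[100,0,0,-0.008,0],[100,0,0,-0.014,0],[100,0,0,-0.02,0],[100,0,0,-0.025,0],[100,0,0,-0.03,0],[100,0,0,-0.03,0]]'
python3 -m creep '[[100,0,0,0,-0.064],[100,0,0,0,-0.064],[100,0,0,0,-0.064],[100,0,0,0,-0.064],[100,0,0,0,0]]'
python3 -c "
from h import *
print(*[(q,[(np.round(d['position']),round(d['score'],2)) for d in spotter.spot_point(c,q)]) for c in ('scene',) if viewer.grab_frame(c) is not None for q in('bottle','turntable','home_mark','pointer')])
delta(554,91,140,32)
cv2.imwrite('pics/p1.png',cv2.resize(viewer.grab_frame('scene')[120:320,230:430,::-1],(600,600)))"
```

```text
clock: 12.83
eef_pos: [500.0, -98.2, 190.5]
eef_rot: [0.989, 0.151, -0.0, -0.0]
wrist_force: [0.6, -0.3, -0.5]
opening: 88.2
gripper_force: 0.0
clock: 13.25
eef_pos: [500.3, -98.3, 189.3]
eef_rot: [0.961, 0.277, 0.0, 0.0]
wrist_force: [-0.4, -0.1, 0.5]
opening: 87.9
gripper_force: 0.0
('bottle', [(array([499., -97.,   1.]), 0.95), (array([368.,  13.,  -1.]), 0.77), (array([355., 134.,   2.]), 0.66)]) ('turntable', [(array([557.,  92.,  -1.]), 0.8), (array([404., 377.,  -4.]), 0.45)]) ('home_mark', [(array([615., 127.,  47.]), 0.87)]) ('pointer', [(array([637., 136.,  58.]), 0.67), (array([617., 128.,  52.]), 0.33)])
t 13.5 pos [500.4 -98.4 188.8] yaw 31.9 F [-0.  -0.4 -0.5] T [-0.02 -0.01  0.02] open 88.0 g 0.0
tool shift m [ 0.1457 -0.1323  0.0488] turn -0.001
```

View pics/p1.png

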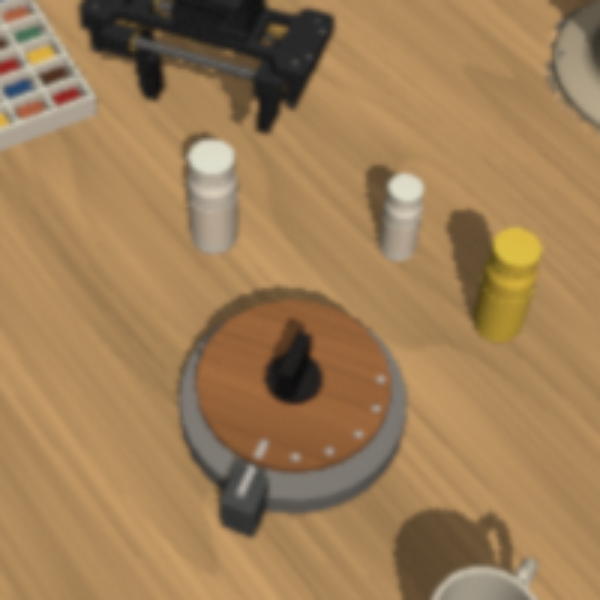

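The scene picture shows the bottle upright on the desk at (212,195 in the crop), well clear of the turntable. The home mark is still beside the pointer at (263,448). Next is the knob.

```bash
python3 -m creep '[[100,0.008,-0.007,0,0],[100,0.0145,-0.013,0,0],[100,0.0165,-0.015,0,0],[100,0.0165,-0.015,0,0],[100,0.0165,-0.015,0,0],[100,0.0165,-0.015,0,0],[100,0.0165,-0.015,0,0],[100,0.0165,-0.015,0,0],[100,0.0145,-0.013,0,0],[100,0.0105,-0.0088,0,0],[100,0,0,0,0],[100,0,0,0,0]]' 25
python3 -c "
from h import *
delta(555,91,75,31.5)"
```

```text
clock: 14.55
eef_pos: [554.6, 91.3, 188.5]
eef_rot: [0.961, 0.276, -0.0, 0.0]
wrist_force: [0.6, -0.9, 0.2]
opening: 88.1
gripper_force: 0.0
t 14.55 pos [554.6  91.3 188.5] yaw 32.1 F [ 0.6 -0.9  0.2] T [-0.03  0.03  0.03] open 88.1 g 0.0
tool shift m [0.0002 0.0005 0.1135] turn 0.01
```

```bash
python3 -m creep '[[100,0,0,0.006,0.01],[90,0,0,0.012,0],[80,0,0,0.013,0],[70,0,0,0.013,0],[60,0,0,0.013,0],[50,0,0,0.013,0],[50,0,0,0.013,0],[45,0,0,0.012,0],[40,0,0,0.01,0],[40,0,0,0.006,0],[40,0,0,0.0025,0],[40,0,0,0,0]]' 8
python3 -m creep '[[35,0,0,0,0],[30,0,0,0,0],[25,0,0,0,0],[20,0,0,0,0],[15,0,0,0,0],[10,0,0,0,0],[10,0,0,0,0],[10,0,0,0,0]]' 8
python3 -c "
from h import *
delta(555,91,75,31.5)
s=ctrl.get_state();M=R.from_quat(s['eef_rot']).as_matrix();print('tool F',M.T@s['wrist_force'],'T',M.T@s['wrist_torque'])"
```

```text
clock: 15.55
eef_pos: [554.6, 90.7, 74.9]
eef_rot: [0.963, 0.271, -0.0, -0.0]
wrist_force: [0.5, -0.6, 0.3]
opening: 34.9
gripper_force: 0.0
clock: 16.22
eef_pos: [554.3, 91.9, 75.5]
eef_rot: [0.963, 0.271, -0.0, -0.001]
wrist_force: [-2.5, 4.8, 2.1]
opening: 14.1
gripper_force: 8.0
t 16.22 pos [554.3  91.9  75.5] yaw 31.4 F [-2.5  4.8  2.1] T [ 0.72  0.42 -0.08] open 14.1 g 8.0
tool shift m [0.0001 0.0011 0.0005] turn -0.001
tool F [ 0.42846083 -5.41339176 -2.09305464] T [0.83909853 0.01558777 0.07836226]
```

```bash
python3 -m creep '[[10,0,-0.001,0,0],[10,0,0,0,0],[10,0,0,0,0]]' 30
cat > q.py <<'E'
from h import *
s=ctrl.get_state();M=R.from_quat(s['eef_rot']).as_matrix();np.set_printoptions(precision=3,suppress=True)
print(round(s['clock'],2),'yaw',np.degrees(np.arctan2(M[1,0],M[0,0])).round(2),'pos',s['eef_pos'],'tool F',M.T@s['wrist_force'],'T',M.T@s['wrist_torque'],'j6',s['qpos'][5].round(3),'open',s['opening'])
E
python3 q.py
```

```text
clock: 16.47
eef_pos: [554.3, 92.0, 75.5]
eef_rot: [0.963, 0.271, 0.0, -0.0]
wrist_force: [-0.7, 0.9, 3.1]
opening: 13.6
gripper_force: 30.0
16.47 yaw 31.43 pos [554.304  91.964  75.481] tool F [-0.1  -1.15 -3.12] T [ 0.261 -0.06   0.199] j6 0.978 open 13.608266230496938
```

```bash
for i in 1; do
python3 -m creep '[[10,0,0,0,0.02],[10,0,0,0,0.02],[10,0,0,0,0]]' >/dev/null; python3 q.py
python3 -m creep '[[10,0,0,0,0.02],[10,0,0,0,0.02],[10,0,0,0,0]]' >/dev/null; python3 q.py
python3 -m creep '[[10,0,0,0,0.02],[10,0,0,0,0.02],[10,0,0,0,0]]' >/dev/null; python3 q.py
python3 -m creep '[[10,0,0,0,0.02],[10,0,0,0,0.02],[10,0,0,0,0]]' >/dev/null; python3 q.py
python3 -m creep '[[10,0,0,0,0.02],[10,0,0,0,0.02],[10,0,0,0,0]]' >/dev/null; python3 q.py
done
```

```text
16.72 yaw 29.06 pos [554.28   91.954  75.456] tool F [-0.268 -1.525 -5.098] T [ 0.364 -0.065 -0.059] j6 1.019 open 13.601640937101672
16.97 yaw 26.8 pos [554.287  91.988  75.488] tool F [-0.433 -1.501 -5.052] T [ 0.315 -0.13  -0.071] j6 1.059 open 13.749235097817774
17.22 yaw 24.58 pos [554.28   92.036  75.485] tool F [-0.68  -2.84  -5.299] T [ 0.431 -0.094 -0.591] j6 1.098 open 13.571766743233114
17.47 yaw 22.22 pos [554.293  92.017  75.493] tool F [ 0.185 -2.048 -5.776] T [ 0.382 -0.121 -0.049] j6 1.139 open 14.113274746441979
17.72 yaw 19.92 pos [554.279  92.049  75.474] tool F [ 0.14  -2.282 -5.788] T [ 0.442 -0.178 -0.039] j6 1.179 open 13.575322200969085
```

```bash
cat > q.py <<'E'
from h import *
T=[]
for _ in range(3):
    s=ctrl.get_state();M=R.from_quat(s['eef_rot']).as_matrix();T.append(np.r_[M.T@s['wrist_torque'],s['joint_efforts'][5]]);viewer.grab_frame('top')
y=np.degrees(np.arctan2(M[1,0],M[0,0]))
print(round(s['clock'],2),'turned',(31.43-y).round(2),'pos',s['eef_pos'].round(1),'tool F',(M.T@s['wrist_force']).round(1),'Tz',np.array(T)[:,2].round(3),'e6',np.array(T)[:,3].round(3))
E
python3 q.py
python3 -m creep '[[10,0,0,0,0.02],[10,0,0,0,0.02],[10,0,0,0,0]]' >/dev/null; python3 q.py
python3 -m creep '[[10,0,0,0,0.02],[10,0,0,0,0.02],[10,0,0,0,0]]' >/dev/null; python3 q.py
python3 -m creep '[[10,0,0,0,0.02],[10,0,0,0,0.02],[10,0,0,0,0]]' >/dev/null; python3 q.py
python3 -m creep '[[10,0,0,0,0.02],[10,0,0,0,0.02],[10,0,0,0,0]]' >/dev/null; python3 q.py
python3 -m creep '[[10,0,0,0,0.02],[10,0,0,0,0.02],[10,0,0,0,0]]' >/dev/null; python3 q.py
python3 -c "
from h import *
cv2.imwrite('pics/k1.png',cv2.resize(np.hstack([viewer.grab_frame('scene')[200:300,280:380],viewer.grab_frame('top')[120:220,230:330]])[:,:,::-1],(800,400)))"
```

```text
17.82 turned 11.46 pos [554.3  92.   75.5] tool F [-0.5 -2.3 -4.7] Tz [-0.039 -0.015 -0.017] e6 [0.29  0.123 0.048]
18.22 turned 13.75 pos [554.3  92.1  75.5] tool F [-1.1 -2.7 -5.1] Tz [ 0.007  0.025 -0.014] e6 [0.261 0.093 0.017]
18.62 turned 16.04 pos [554.2  92.1  75.4] tool F [-1.5 -2.3 -5.9] Tz [0.023 0.046 0.034] e6 [0.253 0.084 0.007]
19.02 turned 18.34 pos [554.2  92.1  75.5] tool F [-0.7 -2.3 -5.2] Tz [0.018 0.028 0.034] e6 [ 0.243  0.075 -0.003]
19.42 turned 20.62 pos [554.3  92.1  75.5] tool F [-1.  -3.6 -6.4] Tz [-0.093 -0.106 -0.081] e6 [0.341 0.185 0.106]
19.82 turned 22.91 pos [554.2  92.1  75.5] tool F [-1.1 -3.2 -5. ] Tz [-0.105 -0.067 -0.105] e6 [0.342 0.187 0.108]
```

View pics/k1.png

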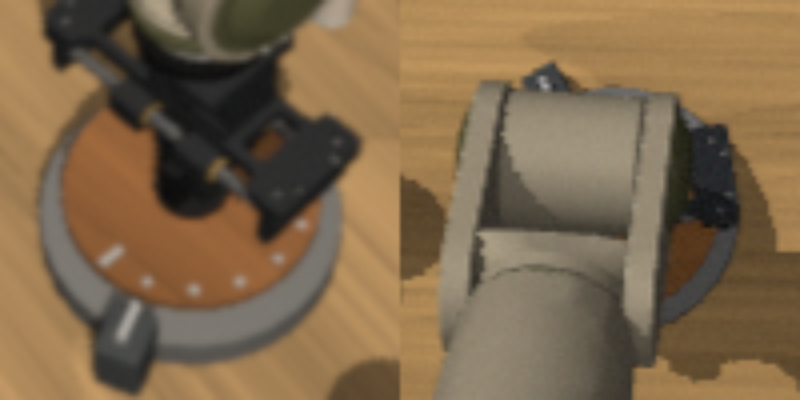

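The torque jumped at 18–20.6° (first click), and the scene crop shows stud 1 at (147,282) in line with the pointer, so there's no slip. Continuing.

```bash
python3 -m creep '[[10,0,0,0,0.02],[10,0,0,0,0.02],[10,0,0,0,0.02],[10,0,0,0,0.02],[10,0,0,0,0]]' >/dev/null; python3 q.py
python3 -m creep '[[10,0,0,0,0.02],[10,0,0,0,0.02],[10,0,0,0,0.02],[10,0,0,0,0.02],[10,0,0,0,0]]' >/dev/null; python3 q.py
python3 -m creep '[[10,0,0,0,0.02],[10,0,0,0,0.02],[10,0,0,0,0.02],[10,0,0,0,0.02],[10,0,0,0,0]]' >/dev/null; python3 q.py
python3 -m creep '[[10,0,0,0,0.02],[10,0,0,0,0.02],[10,0,0,0,0]]' >/dev/null; python3 q.py
python3 -m creep '[[10,0,0,0,0.02],[10,0,0,0,0]]' >/dev/null; python3 q.py
python3 -m creep '[[10,0,0,0,0.02],[10,0,0,0,0]]' >/dev/null; python3 q.py
python3 -m creep '[[10,0,0,0,0.02],[10,0,0,0,0]]' >/dev/null; python3 q.py
python3 -m creep '[[10,0,0,0,0.02],[10,0,0,0,0]]' >/dev/null; python3 q.py
```

```text
20.48 turned 27.48 pos [554.2  92.2  75.5] tool F [-1.3 -2.3 -6.2] Tz [-0.086 -0.058 -0.113] e6 [0.392 0.217 0.135]
21.05 turned 32.07 pos [554.2  92.2  75.4] tool F [-2.2 -2.7 -4.4] Tz [-0.056 -0.049 -0.132] e6 [0.327 0.161 0.083]
21.62 turned 36.67 pos [554.2  92.3  75.5] tool F [-2.  -2.4 -5.8] Tz [ 0.019  0.011 -0.049] e6 [0.28  0.109 0.033]
22.02 turned 38.96 pos [554.3  92.3  75.5] tool F [-1.7 -3.1 -6.2] Tz [0.093 0.019 0.018] e6 [0.263 0.093 0.016]
22.33 turned 40.11 pos [554.2  92.3  75.5] tool F [-1.5 -2.4 -5.8] Tz [-0.026  0.022  0.043] e6 [0.217 0.076 0.006]
22.65 turned 41.24 pos [554.2  92.3  75.5] tool F [-3.1 -3.  -5. ] Tz [-0.114 -0.088 -0.089] e6 [0.306 0.17  0.096]
22.97 turned 42.39 pos [554.2  92.3  75.5] tool F [-2.5 -3.4 -5.6] Tz [-0.068 -0.105 -0.128] e6 [0.317 0.192 0.12 ]
23.28 turned 43.53 pos [554.2  92.4  75.5] tool F [-2.6 -3.2 -5.8] Tz [-0.12  -0.095 -0.065] e6 [0.317 0.193 0.121]
```

```bash
cat > a.py <<'E'
from h import *
from scipy.optimize import least_squares
i=viewer.camera_info('scene'); V=np.array(i['view']); f=200/np.tan(np.radians(i['fovy'])/2); K=np.array([[f,0,i['cx']],[0,f,i['cy']],[0,0,1]])
def back(uv,z=52.5):
    u=cv2.undistortPoints(np.array(uv,float).reshape(-1,1,2),K,np.array(i['dist_coeffs'],float)).reshape(-1,2)
    d=np.c_[u[:,0],-u[:,1],-np.ones(len(u))]@V[:3,:3]; o=-V[:3,:3].T@V[:3,3]
    return o+d*((z-o[2])/d[:,2])[:,None]
def spots(im):
    g=im.min(2).astype(np.float32); b=g-cv2.medianBlur(g.astype(np.uint8),9); m=(b>18).astype(np.uint8)
    n,l,st,ce=cv2.connectedComponentsWithStats(m); out=[]
    for k in range(1,n):
        w=np.where(l==k,b,0); ys,xs=np.nonzero(w); c=np.array([(w[ys,xs]*xs).sum(),(w[ys,xs]*ys).sum()])/w.sum()
        P=back(c)[0,:2]-[554.5,91.7]; r=np.hypot(*P)
        if 62<r<77: out.append((np.degrees(np.arctan2(P[1],P[0])).round(2),r.round(1),int(st[k,4]),c.round(1)))
    return sorted(out,key=lambda t:t[0])
E
python3 - <<'E'
from a import *
for im in (cv2.imread('pics/scene0.png')[:,:,::-1],viewer.grab_frame('scene')):
    print(*spots(im),sep='\n'); print()
E
```

```text
(np.float64(29.28), np.float64(70.4), 28, array([316.7, 269.1]))
(np.float64(51.68), np.float64(71.4), 12, array([328. , 271.9]))
(np.float64(73.75), np.float64(70.6), 11, array([339.3, 269.9]))
(np.float64(96.87), np.float64(70.1), 11, array([349.1, 264.2]))
(np.float64(119.58), np.float64(69.1), 8, array([354.9, 255.7]))
(np.float64(142.94), np.float64(67.8), 9, array([356.1, 246. ]))

(np.float64(-12.46), np.float64(69.9), 24, array([302.1, 255.8]))
(np.float64(9.16), np.float64(72.8), 14, array([307.4, 264.5]))
(np.float64(31.33), np.float64(72.6), 13, array([317.3, 270.3]))
(np.float64(53.59), np.float64(71.6), 11, array([329., 272.]))
(np.float64(76.16), np.float64(70.5), 12, array([340.5, 269.5]))
(np.float64(98.71), np.float64(69.6), 12, array([349.6, 263.5]))
(np.float64(148.78), np.float64(68.1), 2, array([356. , 243.5]))
```

Image comparison gives the dial at 43.0° and the gripper at 43.5°, so the two agree, and two clicks have been felt. Now on to the third stop.

```bash
python3 -m creep '[[10,0,0,0,0.02],[10,0,0,0,0.02],[10,0,0,0,0.02],[10,0,0,0,0.02],[10,0,0,0,0.02],[10,0,0,0,0.02],[10,0,0,0,0]]' >/dev/null; python3 q.py
python3 -m creep '[[10,0,0,0,0.02],[10,0,0,0,0.02],[10,0,0,0,0.02],[10,0,0,0,0.02],[10,0,0,0,0.02],[10,0,0,0,0.02],[10,0,0,0,0]]' >/dev/null; python3 q.py
python3 -m creep '[[10,0,0,0,0.02],[10,0,0,0,0.02],[10,0,0,0,0.02],[10,0,0,0,0.02],[10,0,0,0,0]]' >/dev/null; python3 q.py
python3 -m creep '[[10,0,0,0,0.02],[10,0,0,0,0]]' >/dev/null; python3 q.py
python3 -m creep '[[10,0,0,0,0.02],[10,0,0,0,0]]' >/dev/null; python3 q.py
python3 -m creep '[[10,0,0,0,0.02],[10,0,0,0,0]]' >/dev/null; python3 q.py
python3 - <<'E'
from a import *
print(*spots(viewer.grab_frame('scene')),sep='\n')
E
```

```text
24.07 turned 50.39 pos [554.2  92.4  75.5] tool F [-2.8 -3.7 -5.3] Tz [-0.26  -0.175 -0.256] e6 [0.508 0.323 0.241]
24.8 turned 57.29 pos [554.3  92.5  75.5] tool F [-2.5 -3.3 -5.2] Tz [-0.022 -0.042  0.02 ] e6 [0.308 0.139 0.064]
25.37 turned 61.88 pos [554.3  92.5  75.5] tool F [-3.2 -2.7 -4.7] Tz [-0.021 -0.014 -0.054] e6 [0.279 0.106 0.029]
25.68 turned 63.02 pos [554.3  92.5  75.5] tool F [-4.  -3.9 -4.7] Tz [-0.01  -0.011 -0.002] e6 [0.233 0.092 0.022]
26.0 turned 64.16 pos [554.3  92.5  75.5] tool F [-4.5 -4.3 -4.8] Tz [-0.127 -0.118 -0.103] e6 [0.335 0.208 0.135]
26.32 turned 65.3 pos [554.3  92.5  75.5] tool F [-4.4 -3.8 -3.5] Tz [-0.102 -0.123 -0.212] e6 [0.333 0.208 0.136]
(np.float64(-156.08), np.float64(66.6), 1, array([341., 226.]))
(np.float64(-33.39), np.float64(70.1), 19, array([299.7, 247. ]))
(np.float64(-11.57), np.float64(73.2), 10, array([301. , 256.7]))
(np.float64(10.03), np.float64(72.8), 12, array([307.7, 264.8]))
(np.float64(31.96), np.float64(72.5), 11, array([317.6, 270.4]))
(np.float64(54.21), np.float64(71.5), 11, array([329.4, 271.9]))
(np.float64(76.4), np.float64(70.6), 12, array([340.6, 269.5]))
```

```bash
python3 -m creep '[[10,0,0,0,0.02],[10,0,0,0,0.02],[10,0,0,0,0],[10,0,0,0,0],[10,0,0,0,0]]'; python3 q.py
python3 - <<'E'
from a import *
im=viewer.grab_frame('scene'); print(*spots(im),sep='\n')
cv2.imwrite('pics/e1.png',cv2.resize(im[120:320,230:430,::-1],(600,600)))
E
```

```text
clock: 26.83
eef_pos: [554.3, 92.6, 75.5]
eef_rot: [0.951, -0.31, 0.0, -0.001]
wrist_force: [-1.0, 4.8, 4.6]
opening: 13.9
gripper_force: 30.0
26.93 turned 67.59 pos [554.3  92.6  75.5] tool F [-3.7 -3.4 -5.1] Tz [-0.149 -0.09  -0.13 ] e6 [0.116 0.114 0.113]
(np.float64(-156.08), np.float64(66.6), 1, array([341., 226.]))
(np.float64(-35.72), np.float64(70.0), 19, array([299.8, 246. ]))
(np.float64(-14.11), np.float64(73.0), 12, array([300.5, 255.6]))
(np.float64(7.7), np.float64(73.2), 13, array([306.7, 264.1]))
(np.float64(29.71), np.float64(72.6), 12, array([316.5, 270. ]))
(np.float64(52.25), np.float64(71.6), 11, array([328.3, 271.9]))
(np.float64(74.67), np.float64(70.3), 13, array([339.7, 269.7]))
```

View pics/e1.png

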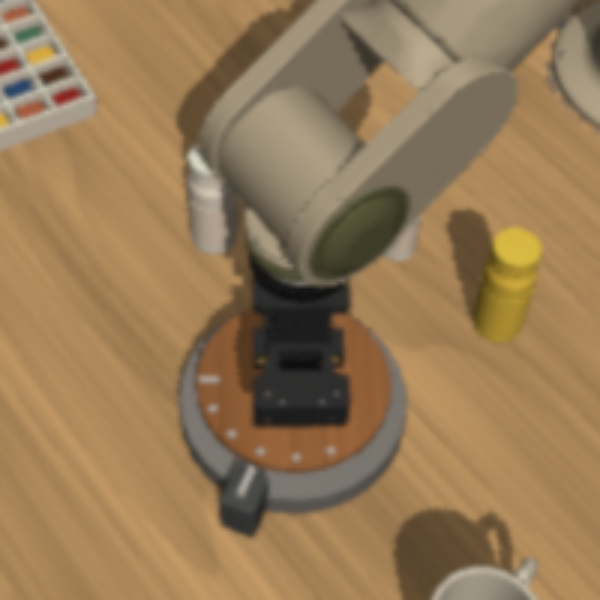

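The picture shows stud 3 at (261,451) beside the pointer at (247,480), with the dial at about 67°. The bottle is upright at (210,205), and the knob is gripped and held.

```bash
python3 -c "
from station import ctrl
print(ctrl.sign_off())"
```

```text
the job is handed in; nothing more can be done
None
```

The bottle stands upright on the desk clear of the turntable, and the job was handed in at about 27 s with the gripper still holding the knob at the third stop, about 67° by camera and arm readings.

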